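Finish containers back to the rack in reverse order

TASK

The three closed containers of wood finish (a flat rectangular can, a squat round tin and a slim bottle) stand in a row on the cork pads of the plywood board, in the order in which they were used. Move them to the three empty trays on the dark wooden rack in the reverse order: seen from the robot, the container that stands leftmost now goes into the rightmost tray, the middle one into the middle tray and the rightmost one into the leftmost tray. Stand each upright in the middle of its tray, setting it down without dropping it, never tip one over, and leave the steel mixing cup where it is.

Things in the scene. Friction and masses are not known exactly. Their poses are not given: they have to be found in the camera images.
- can_mid (a point): Centre, half-way up (46 mm above its underside), of the flat rectangular metal can, loose: body 38 mm along its x by 58 mm along its y by 78 mm high, a black cap (24 mm wide) on top, 92 mm high in all; about 0.3 kg. z points up, x is its thin direction, roughly across the row at the start. Grip it across the 38 mm.
- tin_mid (a point): Centre, half-way up (33 mm above its underside), of the squat round steel tin with a flat brass-coloured lid, loose: 66 mm across, 66 mm high; about 0.3 kg. z points up.
- bottle_mid (a point): Centre, half-way up (52 mm above its underside), of the slim round white bottle, loose: 44 mm across up to 76 mm above its underside, then a shoulder and a black cap (27 mm wide), 104 mm high in all; about 0.2 kg. z points up.
- pad_can: The pad on which the flat can stands at the start, kept as the record of its place in the row. Fixed square cork pad 80 x 80 x 4 mm, origin at the centre of its underside, 12 mm above the table. y runs along the row (to the left seen from the robot), x across it, away from the robot. Pads are 105 mm apart, centre to centre.
- pad_tin: The pad on which the squat tin stands at the start. Fixed square cork pad 80 x 80 x 4 mm, origin at the centre of its underside, 12 mm above the table. y runs along the row (to the left seen from the robot), x across it, away from the robot. Pads are 105 mm apart, centre to centre.
- pad_bottle: The pad on which the slim bottle stands at the start. Fixed square cork pad 80 x 80 x 4 mm, origin at the centre of its underside, 12 mm above the table. y runs along the row (to the left seen from the robot), x across it, away from the robot. Pads are 105 mm apart, centre to centre.
- tray_left: The left one (seen from the robot) of three identical trays in a row on the dark wooden rack. Fixed, square, aluminium, 92 mm outside, 84 mm inside; origin at the centre of its underside, 12 mm above the table; inner floor 4 mm, rim 9 mm above the origin. y runs along the row (to the left seen from the robot), x across it, away from the robot. Trays are 105 mm apart, centre to centre.
- tray_middle: The middle one (seen from the robot) of three identical trays in a row on the dark wooden rack. Fixed, square, aluminium, 92 mm outside, 84 mm inside; origin at the centre of its underside, 12 mm above the table; inner floor 4 mm, rim 9 mm above the origin. y runs along the row (to the left seen from the robot), x across it, away from the robot. Trays are 105 mm apart, centre to centre.
- tray_right: The right one (seen from the robot) of three identical trays in a row on the dark wooden rack. Fixed, square, aluminium, 92 mm outside, 84 mm inside; origin at the centre of its underside, 12 mm above the table; inner floor 4 mm, rim 9 mm above the origin. y runs along the row (to the left seen from the robot), x across it, away from the robot. Trays are 105 mm apart, centre to centre.
- cup: Open round steel mixing cup, loose, to be left alone: 64 mm across, 60 mm high, origin at the centre of its underside. It stands on the table 125 to 135 mm beyond the row of pads. Board and rack (115 x 335 mm) are turned by up to 0.25 rad; either may be on the left. Nothing else near them is higher than 30 mm. Fingers that close across the row clear the neighbours.
Things that resemble listed ones, but are neither listed nor needed, are in the scene too. What is shaped like the part that bears tin_mid but green or turquoise is not meant.

How it is judged:
By the outcome, as a careful person would: the job done as asked, in the order asked, and still so for the second after the job is handed in, with the robot touching nothing.
It also fails if it takes over 99 s, if anything falls off the work surface, if the arm or the gripper's body presses on something with over 40 N, if the wrist force passes 120 N, or if a joint passes its speed limit or range.

ROBOT

A 6-joint arm with a two-finger parallel gripper is mounted at the origin on the work surface. World frame = base frame: x ahead of the robot, y to its left, z up, the work surface at z = 0. Lengths are in mm, angles in rad, forces in N, time in s.
With the tool pointing down it reaches from about 300 to 875 mm from the base axis. Payload 6.4 kg.
Tool frame: the origin (TCP) lies midway between the tips of the shut fingers; the grasp point (between the pads) lies 19 mm behind it (hold_point_z is the distance from the TCP to the grasp point, in mm); z points along the fingers, y is the direction in which the jaws open and shut (so a half turn about z gives the same grasp; the last joint's range is limited). The gripper opens to 85 mm and grips with 20 to 120 N. Pads are 22 mm wide; open, the fingers measure 114 mm over their backs; the gripper's body (76 mm by 85 mm) begins 54 mm behind the grasp point. The pads swing forward as they close: fully open they stand 13 mm farther back than shut.
Start: joints at [-1.5, 0.181, 1.607, -0, 1.354, -0.206], TCP at [157.151, -553.123, 231.288] pointing down, gripper open.
Joint ranges: [-2.99, 2.99], [-0.89, 2.07], [0.3, 2.58], [-1.14, 4.28], [0, 2.63], [-3.12, 3.12]. Speed limits (rad/s): [2.57, 2.57, 3.01, 3.14, 3.14, 3.14].

INTERFACE

Orientations are given as a unit quaternion [x, y, z, w].
In Python, from cell import * gives the robot as it stands.
- The arm moves only by the tool carry_out, never from a script. Its arguments are lists of equal length, an entry for each row: "delta_rot": the turn, a rotation vector about the world's x, y, z in degrees, a list of three; "travel": the shift along the world's x, y, z in mm, a list of three; "gripper": the closure, from 0 (fully open) to 1 (shut). A call has 1 to 10 rows; each row is the pose to reach, as a shift and turn from the pose measured when the call began; what a row does not reach only later rows make up. A row lasts 1/10 s, in which the tool goes at most 50 mm and 8.59 degrees, less where a joint would pass 70% of its speed; a pose out of reach is approached as far as the arm can. A call with a gripper value outside its range is refused whole. The fingers move at their own pace and stop on an object; "squeeze" is the grip in N (left out, the last holds). Time passes only in rows, so rows that repeat a pose let the fingers close. It gives the time, the measured TCP pose, the force and the opening at its end, in the units of the state.
- state(): the state, without advancing time (a new reading comes with each control period).
- grab_frame(name): name is "scene" or "top"; returns a dict with "image" (480x640x3 uint8, red, green, blue), "mtx" (3x3 intrinsics, pixels), "D" ([k1, k2, p1, p2, k3] as OpenCV has them; the pictures are not rectified), "rvec" (rotation vector, rad) and "tvec" (3), from world to camera coordinates, as OpenCV has them. Camera axes: x right, y down, z forward; pixel columns grow to the right and rows downward; lengths in mm; the calibration is good to about 2 mm. A picture is of the moment at which its call begins. There is no depth.
- finish_job(): hands the job in, once; it reports no verdict.
The state is a dict: "clock": time; "qpos": joint angles; "joint_vel": joint speeds; "tau": joint torques, N m; "ee_pos": TCP position; "eef_rot": TCP orientation; "force": force on the tool from outside, world axes, zero at the start; "ft_torque": the same for the moment, N m; "width": finger opening in mm.
Only numpy, scipy, OpenCV 4.12 (cv2) and the standard library are available. Lean on these libraries where they do the work, as an engineer would, in place of code of your own. Each camera call takes 0.05 s, during which the arm holds its last target. There are 200 camera calls.

## Working session

There is one attempt and no reset: what is moved stays moved. The work goes in short steps, Python scripts to look and compute and a tool call to move; the robot and the scene stay as the last step left them, time stands still between calls to the robot, and variables do not carry over. Pictures are saved under pics/ and viewed, about 12 in all and at most 16, crops included, and the job is handed in when it is done.

Besides the shell and the picture viewer there is one more tool, called after "Call:" in YAML: its name, and indented under it one key for each argument. carry_out: Moves the arm, as the interface text tells. Its arguments: {"type":"object","properties":{"delta_rot":{"type":"array"},"travel":{"type":"array"},"gripper":{"type":"array"},"squeeze":{"type":"number"}},"required":["delta_rot","travel","gripper"]}

```bash
mkdir -p pics; cat > h.py <<'E'
from cell import *
import numpy as np, cv2
def snap(n,f):
    d=grab_frame(n); cv2.imwrite('pics/'+f,d['image'][:,:,::-1]); np.savez('pics/'+f[:-4]+'.npz',**{k:np.array(v) for k,v in d.items()}); return d
def load(f): return np.load('pics/'+f+'.npz')
def ray(d,uv,z):
    p=cv2.undistortPoints(np.array(uv,float).reshape(-1,1,2),d['mtx'],d['D']).reshape(-1,2)
    R=cv2.Rodrigues(np.array(d['rvec'],float))[0]; t=np.array(d['tvec'],float).ravel()
    c=-R.T@t; v=np.c_[p,np.ones(len(p))]@R
    return c+v*((z-c[2])/v[:,2])[:,None]
def proj(d,P): return cv2.projectPoints(np.array(P,float).reshape(-1,1,3),np.array(d['rvec'],float),np.array(d['tvec'],float),d['mtx'],d['D'])[0].reshape(-1,2)
E
python3 - <<'E'
from h import *
for n in('scene','top'):
    d=snap(n,n+'1.png'); R=cv2.Rodrigues(np.array(d['rvec'],float))[0]; print(n,-R.T@np.array(d['tvec'],float).ravel(),np.array(d['mtx'])[0,0])
print(state())
E
```

```text
scene [ 952.67721497 -624.92906715  607.11641866] 466.84662065401653
top [ 416.06047832   13.62019127 1062.49540815] 526.8719042158939
{'clock': 0.1, 'qpos': array([-1.50028591e+00,  1.81474331e-01,  1.60793585e+00, -3.18797817e-05,
        1.35380150e+00, -2.06323409e-01]), 'joint_vel': array([-0.00034458, -0.00124651, -0.00396001, -0.00024121,  0.00094274,
       -0.00303917]), 'tau': array([ 9.46581313e-04, -4.45878983e+01, -3.52237451e+01, -9.14387192e-05,
        4.15385075e-03, -2.09667569e-06]), 'ee_pos': array([ 157.11123924, -552.58569421,  230.45652695]), 'eef_rot': array([ 9.90434864e-01,  1.37978711e-01,  3.94014832e-05, -8.08702735e-04]), 'force': array([0.01802979, 0.21568494, 0.20057569]), 'ft_torque': array([0.00394031, 0.03246331, 0.02901274]), 'width': 85.3380448527041}
```

View pics/scene1.png

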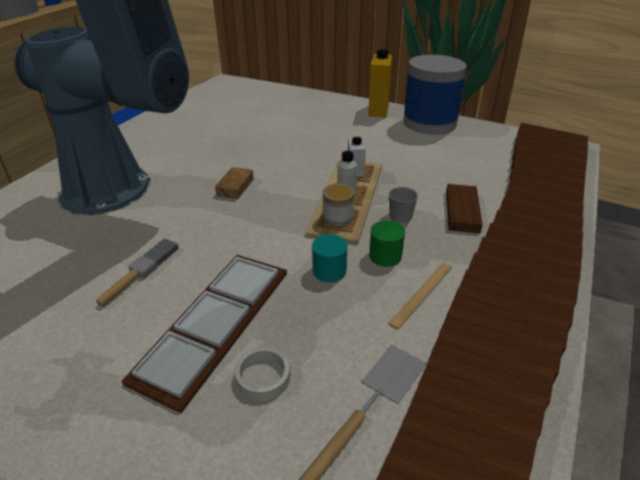

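View pics/top1.png

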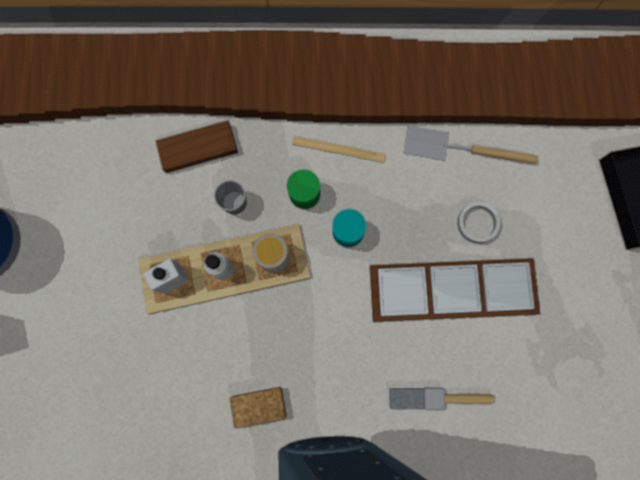

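The top view has the robot at the bottom, so image left is the robot's left. The board holds the can at (160,274), the bottle at (213,263) and the brass-lidded tin at (270,252). The trays are at (403,291), (456,289) and (508,287).

Tin look-alikes are the teal cylinder (349,228), the green one (304,188), the ring (480,222) and the cup (231,197). I choose the steel tin with the brass lid on the board. A close crop will check that.

```bash
python3 - <<'E'
from h import *
d=load('top1'); im=d['image']
a=cv2.resize(im[215:325,130:320],None,fx=4,fy=4,interpolation=cv2.INTER_CUBIC)
cv2.imwrite('pics/crop1.png',a[:,:,::-1])
hsv=cv2.cvtColor(im,cv2.COLOR_RGB2HSV)
def blobs(m,x0,y0,x1,y1,amin=30):
    mm=np.zeros_like(m); mm[y0:y1,x0:x1]=m[y0:y1,x0:x1]
    for c in cv2.findContours(mm,cv2.RETR_EXTERNAL,cv2.CHAIN_APPROX_NONE)[0]:
        if cv2.contourArea(c)>amin: yield c
V=hsv[:,:,2]
for c in blobs((V<60).astype(np.uint8)*255,140,230,310,310,15):
    r=cv2.minAreaRect(c);print('dark',r, ray(d,[r[0]],108)[0],ray(d,[r[0]],120)[0])
br=cv2.inRange(hsv,(12,110,90),(25,255,255))
for c in blobs(br,250,232,295,275): 
    (u,v),rr=cv2.minEnclosingCircle(c);print('brass',u,v,rr,ray(d,[(u,v)],82)[0])
rk=((hsv[:,:,1]>90)).astype(np.uint8)*255
for c in blobs(rk,360,250,550,330,500):
    r=cv2.minAreaRect(c); print('rack',r); print(ray(d,cv2.boxPoints(r),12))
tr=((hsv[:,:,1]<60)&(V>130)).astype(np.uint8)*255
for c in blobs(tr,375,262,535,318,800):
    r=cv2.minAreaRect(c); print('tray',r,ray(d,[r[0]],20)[0])
bd=cv2.inRange(hsv,(10,60,60),(30,255,255))
for c in blobs(cv2.morphologyEx(bd,cv2.MORPH_CLOSE,np.ones((5,5))),130,220,320,320,500):
    r=cv2.minAreaRect(c); print('board',r);print(ray(d,cv2.boxPoints(r),12))
print('cup',ray(d,[(231,191)],60))
E
```

```text
dark ((159.00001525878906, 273.5000305175781), (10.60660171508789, 10.60660171508789), 45.0) [547.32300959 329.75593055 108.        ] [545.67276554 325.78144431 120.        ]
dark ((212.5, 261.5), (13.0, 13.0), 90.0) [570.30994719 232.60771231 108.        ] [568.37070934 229.85458199 120.        ]
brass 266.5 268.5 11.85336971282959 [561.92680795 136.13650027  82.        ]
brass 269.4285583496094 250.42857360839844 13.520316123962402 [596.52945429 131.63671718  82.        ]
brass 286.1383056640625 242.37234497070312 8.848007202148438 [612.3088106  100.34427442  82.        ]
rack ((454.29925537109375, 289.4500427246094), (55.54890823364258, 166.0443572998047), 87.47388458251953)
[[ 580.24572199  -63.96188508   12.        ]
 [ 597.55129773 -400.03215594   12.        ]
 [ 485.83021334 -397.5121806    12.        ]
 [ 469.31766565  -68.04325589   12.        ]]
tray ((402.796875, 291.031982421875), (46.17959213256836, 46.99692916870117), 87.39744567871094) [ 527.97535047 -127.77274509   20.        ]
tray ((455.51898193359375, 288.8223876953125), (46.449119567871094, 47.095062255859375), 86.633544921875) [ 533.08324024 -232.53627849   20.        ]
tray ((507.79345703125, 286.5079040527344), (47.48188400268555, 45.75836181640625), 84.42780303955078) [ 538.37964324 -336.76825852   20.        ]
board ((222.9586181640625, 268.54302978515625), (55.863407135009766, 167.29226684570312), 77.57405853271484)
[[589.24064881 411.92264591  12.        ]
 [666.4139652   81.85926207  12.        ]
 [554.0867926   55.6032598   12.        ]
 [479.55668088 379.40583816  12.        ]]
cup [[719.72007668 214.01523814  60.        ]]
```

View pics/crop1.png

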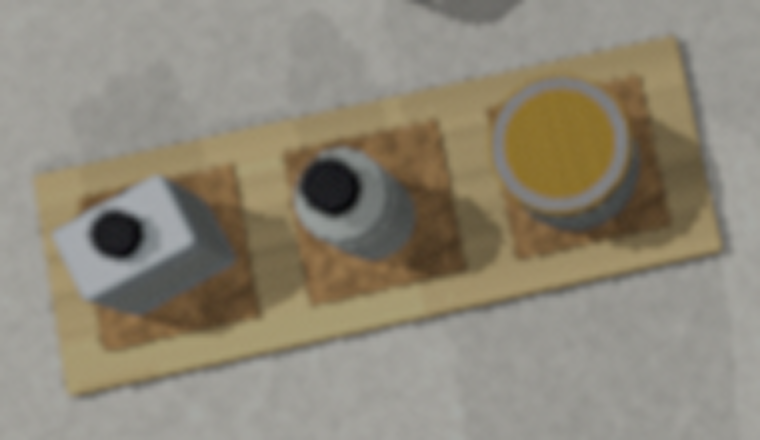

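The crop confirms that the brass-lidded tin stands on the rightmost pad, the bottle is in the middle and the can is leftmost, turned about 0.5 rad. The can's top corners are at crop pixels (55,238), (163,178), (195,243) and (92,300).

```bash
python3 - <<'E'
from h import *
d=load('top1'); s=load('scene1')
c=np.array([(55,238),(163,178),(195,243),(92,300)],float); c=(c+.5)/4-.5+[130,215]
P=ray(d,c,94); print(P,P.mean(0)); 
l=P[0]-P[1]+P[3]-P[2]; print('can y angle',np.degrees(np.arctan2(-l[0],l[1])))
print('exp scene',proj(s,[[547.3,329.8,108],[568.4,229.9,120],[596.5,131.6,82]]))
hsv=cv2.cvtColor(s['image'],cv2.COLOR_RGB2HSV); m=np.zeros((480,640),np.uint8); m[130:170,330:375]=(hsv[130:170,330:375,2]<50)*255
n,_,st,ce=cv2.connectedComponentsWithStats(m); print(st[1:],ce[1:])
m=np.zeros((480,640),np.uint8); m[180:210,315:365]=cv2.inRange(hsv,(12,110,60),(25,255,255))[180:210,315:365]
n,_,st,ce=cv2.connectedComponentsWithStats(m); print(st[1:],ce[1:])
E
```

```text
[[547.84862387 363.49018465  94.        ]
 [576.47733109 314.92733053  94.        ]
 [546.0207395  298.03151618  94.        ]
 [519.11705845 344.15886405  94.        ]] [547.36593823 330.15197385  94.        ]
can y angle 30.39008539756749
exp scene [[355.47164407 138.4285744 ]
 [346.09012721 153.04962394]
 [338.10042876 191.5800985 ]]
[[353 137   8   8  54]
 [342 151  11  11 107]] [[356.48148148 140.75925926]
 [347.14018692 156.08411215]]
[[357 180   8   3  13]
 [326 185  25  13 258]
 [323 185  42  21 268]] [[361.23076923 180.46153846]
 [338.06589147 191.10852713]
 [352.3358209  196.84328358]]
```

Call:
carry_out:
  delta_rot:
    - [0,0,8]
    - [0,0,16]
    - [0,0,24]
    - [0,0,32]
    - [0,0,40]
    - [0,0,48]
    - [0,0,56]
    - [0,0,64]
    - [0,0,72]
    - [0,0,80]
  travel:
    - [10,20,0]
    - [30,60,0]
    - [50,105,0]
    - [70,150,0]
    - [90,200,0]
    - [110,250,0]
    - [130,295,0]
    - [150,340,0]
    - [170,385,0]
    - [190,430,0]
  gripper: [0,0,0,0,0,0,0,0,0,0]

```text
clock: 1.1
ee_pos: [345.4, -124.9, 230.5]
eef_rot: [0.668, 0.744, -0.0, -0.0]
force: [2.3, -0.2, -1.2]
width: 85.6
```

Call:
carry_out:
  delta_rot:
    - [0,0,3]
    - [0,0,6]
    - [0,0,9]
    - [0,0,12]
    - [0,0,15]
    - [0,0,18]
    - [0,0,21]
    - [0,0,24]
    - [0,0,24]
    - [0,0,24]
  travel:
    - [20,45,0]
    - [40,90,0]
    - [60,135,0]
    - [80,180,0]
    - [100,225,0]
    - [120,270,0]
    - [140,315,0]
    - [160,360,0]
    - [180,405,0]
    - [200,440,0]
  gripper: [0,0,0,0,0,0,0,0,0,0]

```text
clock: 2.1
ee_pos: [545.3, 317.9, 229.8]
eef_rot: [0.498, 0.867, -0.001, -0.001]
force: [-0.0, -0.5, 0.8]
width: 85.4
```

Call:
carry_out:
  delta_rot:
    - [0,0,0]
    - [0,0,0]
    - [0,0,0]
  travel:
    - [0,0,0]
    - [0,0,0]
    - [0,0,0]
  gripper: [0,0,0]

```text
clock: 2.4
ee_pos: [544.7, 317.0, 229.2]
eef_rot: [0.498, 0.867, -0.001, -0.001]
force: [0.0, -0.9, 0.1]
width: 85.3
```

Call:
carry_out:
  delta_rot:
    - [0,0,0]
    - [0,0,0]
    - [0,0,0]
    - [0,0,0]
    - [0,0,0]
    - [0,0,0]
    - [0,0,0]
    - [0,0,0]
    - [0,0,0]
    - [0,0,0]
  travel:
    - [2.5,13,-10]
    - [2.5,13,-40]
    - [2.5,13,-70]
    - [2.5,13,-95]
    - [2.5,13,-120]
    - [2.5,13,-140]
    - [2.5,13,-158]
    - [2.5,13,-172]
    - [2.5,13,-182]
    - [2.5,13,-182]
  gripper: [0,0,0,0,0,0,0,0,0,0]

```text
clock: 3.4
ee_pos: [546.2, 329.4, 45.7]
eef_rot: [0.499, 0.867, -0.002, -0.002]
force: [-0.4, -0.1, -0.6]
width: 85.4
```

Call:
carry_out:
  delta_rot:
    - [0,0,0]
    - [0,0,0]
    - [0,0,0]
    - [0,0,0]
    - [0,0,0]
    - [0,0,0]
    - [0,0,0]
    - [0,0,0]
    - [0,0,0]
    - [0,0,0]
  travel:
    - [0,0,0]
    - [0,0,0]
    - [0,0,0]
    - [0,0,0]
    - [0,0,0]
    - [0,0,0]
    - [0,0,0]
    - [0,0,0]
    - [0,0,0]
    - [0,0,0]
  gripper: [0.3,0.45,0.6,0.6,0.7,0.7,0.8,0.8,0.8,0.8]
  squeeze: 40

```text
clock: 4.4
ee_pos: [547.2, 329.9, 46.8]
eef_rot: [0.499, 0.867, -0.001, -0.001]
force: [1.4, 0.8, 5.3]
width: 37.7
```

The can is held, with the fingers at 37.7 mm. Next I lift it.

Call:
carry_out:
  delta_rot:
    - [0,0,0]
    - [0,0,0]
    - [0,0,0]
    - [0,0,0]
    - [0,0,0]
    - [0,0,0]
    - [0,0,0]
    - [0,0,0]
    - [0,0,0]
    - [0,0,0]
  travel:
    - [0,0,5]
    - [0,0,15]
    - [0,0,30]
    - [0,0,48]
    - [0,0,66]
    - [0,0,84]
    - [0,0,102]
    - [0,0,118]
    - [0,0,128]
    - [0,0,135]
  gripper: [0.8,0.8,0.8,0.8,0.8,0.8,0.8,0.8,0.8,0.8]

```text
clock: 5.4
ee_pos: [547.4, 330.0, 183.1]
eef_rot: [0.499, 0.867, -0.001, -0.001]
force: [0.9, -0.6, -2.6]
width: 38.0
```

```bash
python3 - <<'E'
from h import *
d=snap('scene','s2.png'); cv2.imwrite('pics/s2c.png',cv2.resize(d['image'][40:280,250:490],None,fx=2.4,fy=2.4)[:,:,::-1]); s=state(); print(s['force'],s['width'],s['ee_pos'])
E
```

```text
[ 0.25532892  0.37665075 -3.26988332] 38.073845380211175 [547.81472846 330.14784834 183.86908543]
```

View pics/s2c.png

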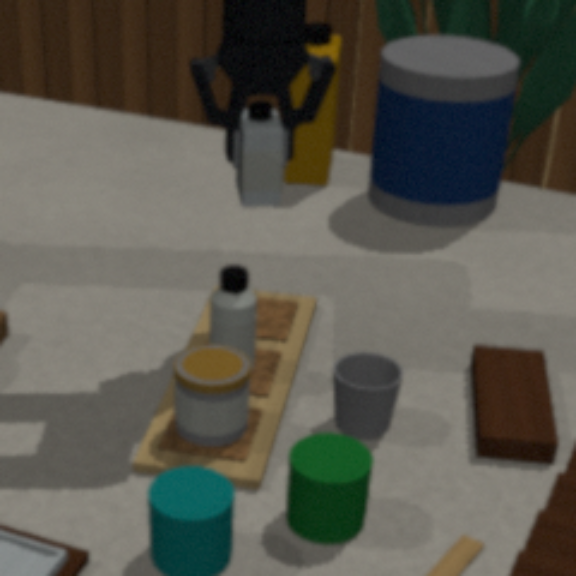

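The crop shows the can upright in the fingers at (262,155). Bottle, tin and cup have not moved. Next the can goes to tray_right at about (538.4, -336.8), turning by -27.5°.

Call:
carry_out:
  delta_rot:
    - [0,0,0]
    - [0,0,-1]
    - [0,0,-3]
    - [0,0,-5]
    - [0,0,-7]
    - [0,0,-9]
    - [0,0,-11]
    - [0,0,-13]
    - [0,0,-15]
    - [0,0,-16]
  travel:
    - [0,-8,0]
    - [0,-25,0]
    - [0,-50,0]
    - [0,-85,0]
    - [-2,-120,0]
    - [-3,-155,0]
    - [-4,-190,0]
    - [-5,-225,0]
    - [-5,-260,0]
    - [-5,-290,0]
  gripper: [0.8,0.8,0.8,0.8,0.8,0.8,0.8,0.8,0.8,0.8]

```text
clock: 6.45
ee_pos: [541.5, 37.3, 183.0]
eef_rot: [0.616, 0.788, -0.001, -0.001]
force: [0.9, 0.0, -3.1]
width: 37.4
```

Call:
carry_out:
  delta_rot:
    - [0,0,-1]
    - [0,0,-2]
    - [0,0,-3]
    - [0,0,-5]
    - [0,0,-7]
    - [0,0,-9]
    - [0,0,-10]
    - [0,0,-11]
    - [0,0,-11.5]
    - [0,0,-11.5]
  travel:
    - [0,-30,0]
    - [0,-70,0]
    - [0,-110,0]
    - [0,-150,0]
    - [-2,-190,0]
    - [-3,-230,0]
    - [-4,-270,0]
    - [-4,-305,0]
    - [-4,-330,0]
    - [-4,-345,0]
  gripper: [0.8,0.8,0.8,0.8,0.8,0.8,0.8,0.8,0.8,0.8]

```text
clock: 7.45
ee_pos: [535.6, -310.4, 181.9]
eef_rot: [0.693, 0.721, -0.001, -0.002]
force: [0.8, 0.6, -2.8]
width: 37.5
```

Call:
carry_out:
  delta_rot:
    - [0,0,0]
    - [0,0,0]
  travel:
    - [0,-10,0]
    - [0,-15,0]
  gripper: [0.8,0.8]

```text
clock: 7.65
ee_pos: [534.8, -326.1, 181.2]
eef_rot: [0.693, 0.721, -0.002, -0.002]
force: [1.0, 0.8, -3.4]
width: 37.5
```

Call:
carry_out:
  delta_rot:
    - [0,0,0.5]
    - [0,0,0.5]
    - [0,0,0.5]
    - [0,0,0.5]
    - [0,0,0.5]
    - [0,0,0.5]
    - [0,0,0.5]
    - [0,0,0.5]
    - [0,0,0.5]
    - [0,0,0.5]
  travel:
    - [2,-5,0]
    - [3.5,-10.5,-5]
    - [3.5,-10.5,-20]
    - [3.5,-10.5,-40]
    - [3.5,-10.5,-60]
    - [3.5,-10.5,-80]
    - [3.5,-10.5,-95]
    - [3.5,-10.5,-107]
    - [3.5,-10.5,-113]
    - [3.5,-10.5,-115]
  gripper: [0.8,0.8,0.8,0.8,0.8,0.8,0.8,0.8,0.8,0.8]

```text
clock: 8.65
ee_pos: [538.1, -336.3, 65.5]
eef_rot: [0.69, 0.724, -0.002, -0.003]
force: [0.2, 0.1, -2.1]
width: 37.4
```

```bash
python3 - <<'E'
from h import *
a=[state()['ee_pos'] for _ in range(5)];print(a[0],a[-1],state()['eef_rot'])
d=snap('scene','s3.png'); cv2.imwrite('pics/s3c.png',cv2.resize(d['image'][230:420,100:320],None,fx=3,fy=3)[:,:,::-1])
E
```

```text
[ 538.12999361 -336.33322083   65.52030671] [ 538.12999361 -336.33322083   65.52030671] [ 0.68988394  0.72391221 -0.0016134  -0.00294299]
```

View pics/s3c.png

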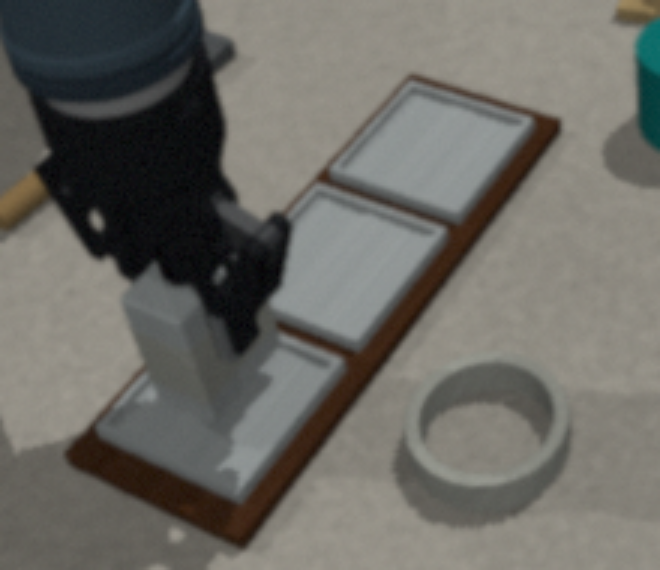

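The can hangs straight above the middle of the right tray, its bottom at crop pixel (205,425). Now I lower it slowly.

Call:
carry_out:
  delta_rot:
    - [0,0,0]
    - [0,0,0]
    - [0,0,0]
    - [0,0,0]
    - [0,0,0]
    - [0,0,0]
    - [0,0,0]
    - [0,0,0]
  travel:
    - [0,0,-4]
    - [0,0,-8]
    - [0,0,-12]
    - [0,0,-14]
    - [0,0,-16]
    - [0,0,-17]
    - [0,0,-17.5]
    - [0,0,-17.5]
  gripper: [0.8,0.8,0.8,0.8,0.8,0.8,0.8,0.8]

```text
clock: 9.5
ee_pos: [538.4, -336.6, 48.5]
eef_rot: [0.69, 0.724, -0.002, -0.003]
force: [-0.7, -0.3, -3.0]
width: 37.6
```

Call:
carry_out:
  delta_rot:
    - [0,0,0]
    - [0,0,0]
    - [0,0,0]
    - [0,0,0]
    - [0,0,0]
  travel:
    - [0,0,-0.5]
    - [0,0,-1]
    - [0,0,-1.5]
    - [0,0,-2]
    - [0,0,-2]
  gripper: [0.8,0.8,0.8,0.8,0.8]

```text
clock: 10.0
ee_pos: [538.4, -336.7, 46.9]
eef_rot: [0.69, 0.724, -0.002, -0.003]
force: [-1.3, 0.5, 1.9]
width: 37.7
```

The vertical force went from -3 to +1.9 N, so the can is down. I release it and back off.

Call:
carry_out:
  delta_rot:
    - [0,0,0]
    - [0,0,0]
    - [0,0,0]
    - [0,0,0]
    - [0,0,0]
    - [0,0,0]
    - [0,0,0]
    - [0,0,0]
  travel:
    - [0,0,0]
    - [0,0,0]
    - [0,0,0]
    - [0,0,0]
    - [0,0,0]
    - [0,0,0]
    - [0,0,0]
    - [0,0,0]
  gripper: [0.5,0.4,0.3,0.2,0.1,0,0,0]

```text
clock: 10.8
ee_pos: [538.4, -336.6, 46.9]
eef_rot: [0.69, 0.724, -0.002, -0.003]
force: [-0.5, -0.3, 0.2]
width: 85.4
```

Call:
carry_out:
  delta_rot:
    - [0,0,0]
    - [0,0,0]
    - [0,0,0]
    - [0,0,0]
    - [0,0,0]
    - [0,0,0]
    - [0,0,0]
  travel:
    - [0,0,10]
    - [0,0,30]
    - [0,0,60]
    - [0,0,95]
    - [0,0,130]
    - [0,0,155]
    - [0,0,165]
  gripper: [0,0,0,0,0,0,0]

```text
clock: 11.5
ee_pos: [539.7, -337.8, 216.3]
eef_rot: [0.69, 0.724, -0.002, 0.001]
force: [0.7, 0.0, -0.4]
width: 85.3
```

Call:
carry_out:
  delta_rot:
    - [0,0,1]
    - [0,0,2]
    - [0,0,3]
    - [0,0,4]
    - [0,0,5]
    - [0,0,6]
    - [0,0,7]
    - [0,0,8]
    - [0,0,9]
    - [0,0,10]
  travel:
    - [3,30,0]
    - [6,75,0]
    - [9,120,0]
    - [12,165,0]
    - [15,210,0]
    - [18,255,0]
    - [21,300,0]
    - [24,345,0]
    - [27,390,0]
    - [30,435,0]
  gripper: [0,0,0,0,0,0,0,0,0,0]

```text
clock: 12.5
ee_pos: [569.0, 99.1, 215.7]
eef_rot: [0.624, 0.782, -0.002, 0.0]
force: [-0.4, 0.8, -0.3]
width: 85.2
```

Call:
carry_out:
  delta_rot:
    - [0,0,0]
    - [0,0,0]
    - [0,0,0]
    - [0,0,0]
    - [0,0,0]
    - [0,0,0]
  travel:
    - [0,45,0]
    - [0,85,0]
    - [0,115,0]
    - [0,130,0]
    - [0,131,0]
    - [0,131,0]
  gripper: [0,0,0,0,0,0]

```text
clock: 13.1
ee_pos: [568.9, 229.3, 215.2]
eef_rot: [0.624, 0.782, -0.002, 0.0]
force: [0.5, 0.3, -0.0]
width: 85.2
```

```bash
python3 - <<'E'
from h import *
d=snap('top','t2.png'); cv2.imwrite('pics/t2c.png',d['image'][150:350,120:580][:,:,::-1]);print(state()['ee_pos'],state()['eef_rot'])
E
```

```text
[569.12160503 228.71467231 215.37040011] [ 6.24290657e-01  7.81188704e-01 -2.29390305e-03  3.49664722e-04]
```

View pics/t2c.png

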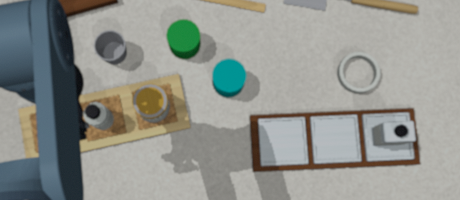

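The can stands in the right tray with its cap at crop pixel (401,131). The bottle's cap is still at (94,111). Next I descend on the bottle.

Call:
carry_out:
  delta_rot:
    - [0,0,0]
    - [0,0,0]
    - [0,0,0]
    - [0,0,0]
    - [0,0,0]
    - [0,0,0]
    - [0,0,0]
    - [0,0,0]
    - [0,0,0]
    - [0,0,0]
  travel:
    - [-0.5,1,-10]
    - [-0.5,1,-35]
    - [-0.5,1,-60]
    - [-0.5,1,-85]
    - [-0.5,1,-108]
    - [-0.5,1,-126]
    - [-0.5,1,-141]
    - [-0.5,1,-152]
    - [-0.5,1,-160]
    - [-0.5,1,-160]
  gripper: [0,0,0,0,0,0,0,0,0,0]

```text
clock: 14.15
ee_pos: [568.1, 229.3, 54.3]
eef_rot: [0.624, 0.781, -0.003, -0.0]
force: [-0.5, -0.4, 0.5]
width: 85.6
```

Call:
carry_out:
  delta_rot:
    - [0,0,0]
    - [0,0,0]
    - [0,0,0]
    - [0,0,0]
    - [0,0,0]
    - [0,0,0]
    - [0,0,0]
    - [0,0,0]
    - [0,0,0]
    - [0,0,0]
  travel:
    - [0,0,0]
    - [0,0,0]
    - [0,0,0]
    - [0,0,0]
    - [0,0,0]
    - [0,0,0]
    - [0,0,0]
    - [0,0,0]
    - [0,0,0]
    - [0,0,0]
  gripper: [0.2,0.35,0.45,0.55,0.6,0.7,0.8,0.8,0.8,0.8]
  squeeze: 40

```text
clock: 15.15
ee_pos: [568.9, 229.6, 55.2]
eef_rot: [0.624, 0.781, -0.002, 0.0]
force: [0.6, 0.6, 6.0]
width: 43.1
```

Call:
carry_out:
  delta_rot:
    - [0,0,0]
    - [0,0,0]
    - [0,0,0]
    - [0,0,0]
    - [0,0,0]
    - [0,0,0]
    - [0,0,0]
    - [0,0,0]
    - [0,0,0]
    - [0,0,0]
  travel:
    - [0,0,5]
    - [0,0,15]
    - [0,0,30]
    - [0,0,48]
    - [0,0,66]
    - [0,0,84]
    - [0,0,100]
    - [0,0,112]
    - [0,0,118]
    - [0,0,120]
  gripper: [0.8,0.8,0.8,0.8,0.8,0.8,0.8,0.8,0.8,0.8]

```text
clock: 16.15
ee_pos: [569.1, 229.6, 176.0]
eef_rot: [0.624, 0.781, -0.002, 0.001]
force: [0.4, 0.4, -2.7]
width: 42.8
```

Call:
carry_out:
  delta_rot:
    - [0,0,0]
    - [0,0,0]
    - [0,0,-1]
    - [0,0,-2]
    - [0,0,-3]
    - [0,0,-4]
    - [0,0,-5]
    - [0,0,-6]
    - [0,0,-7]
    - [0,0,-7]
  travel:
    - [0,-8,0]
    - [-2,-25,0]
    - [-4,-50,0]
    - [-6,-85,0]
    - [-9,-120,0]
    - [-12,-155,0]
    - [-15,-190,0]
    - [-18,-225,0]
    - [-20,-260,0]
    - [-22,-290,0]
  gripper: [0.8,0.8,0.8,0.8,0.8,0.8,0.8,0.8,0.8,0.8]

```text
clock: 17.15
ee_pos: [545.7, -63.2, 175.2]
eef_rot: [0.672, 0.741, -0.002, 0.0]
force: [-0.1, 0.1, -1.9]
width: 43.2
```

Call:
carry_out:
  delta_rot:
    - [0,0,0]
    - [0,0,-1]
    - [0,0,-2]
    - [0,0,-3]
    - [0,0,-3]
    - [0,0,-3]
    - [0,0,-3]
    - [0,0,-3]
    - [0,0,-3]
    - [0,0,-3]
  travel:
    - [-1,-20,0]
    - [-4,-45,0]
    - [-7,-75,0]
    - [-10,-105,0]
    - [-13,-135,0]
    - [-13,-155,0]
    - [-13,-165,0]
    - [-13,-170,0]
    - [-13,-170,0]
    - [-13,-170,0]
  gripper: [0.8,0.8,0.8,0.8,0.8,0.8,0.8,0.8,0.8,0.8]

```text
clock: 18.15
ee_pos: [532.7, -232.1, 175.0]
eef_rot: [0.69, 0.723, -0.002, -0.0]
force: [0.6, 0.4, -2.0]
width: 42.8
```

Call:
carry_out:
  delta_rot:
    - [0,0,0]
    - [0,0,0]
    - [0,0,0]
    - [0,0,0]
    - [0,0,0]
    - [0,0,0]
    - [0,0,0]
    - [0,0,0]
    - [0,0,0]
    - [0,0,0]
  travel:
    - [0.5,0,-5]
    - [0.5,0,-20]
    - [0.5,0,-40]
    - [0.5,0,-60]
    - [0.5,0,-78]
    - [0.5,0,-93]
    - [0.5,0,-104]
    - [0.5,0,-111]
    - [0.5,0,-115]
    - [0.5,0,-117]
  gripper: [0.8,0.8,0.8,0.8,0.8,0.8,0.8,0.8,0.8,0.8]

```text
clock: 19.15
ee_pos: [533.4, -232.2, 58.0]
eef_rot: [0.69, 0.723, -0.002, -0.0]
force: [-1.8, 0.4, -1.1]
width: 42.8
```

Call:
carry_out:
  delta_rot:
    - [0,0,0]
    - [0,0,0]
    - [0,0,0]
    - [0,0,0]
    - [0,0,0]
  travel:
    - [0,0,-0.5]
    - [0,0,-1]
    - [0,0,-1.5]
    - [0,0,-2]
    - [0,0,-2]
  gripper: [0.8,0.8,0.8,0.8,0.8]

```text
clock: 19.65
ee_pos: [533.5, -232.3, 56.2]
eef_rot: [0.69, 0.723, -0.002, -0.0]
force: [-0.6, -1.5, -2.2]
width: 43.2
```

Call:
carry_out:
  delta_rot:
    - [0,0,0]
    - [0,0,0]
    - [0,0,0]
    - [0,0,0]
    - [0,0,0]
  travel:
    - [0,0,-0.5]
    - [0,0,-1]
    - [0,0,-1.5]
    - [0,0,-1.5]
    - [0,0,-1.5]
  gripper: [0.8,0.8,0.8,0.8,0.8]

```text
clock: 20.15
ee_pos: [533.6, -232.4, 55.3]
eef_rot: [0.69, 0.723, -0.002, 0.0]
force: [-1.9, 1.5, 6.5]
width: 43.4
```

The bottle is in contact at 6.5 N. I release it and go for the tin.

Call:
carry_out:
  delta_rot:
    - [0,0,0]
    - [0,0,0]
    - [0,0,0]
    - [0,0,0]
    - [0,0,0]
    - [0,0,0]
    - [0,0,0]
    - [0,0,0]
  travel:
    - [0,0,0]
    - [0,0,0]
    - [0,0,0]
    - [0,0,0]
    - [0,0,0]
    - [0,0,0]
    - [0,0,0]
    - [0,0,0]
  gripper: [0.45,0.35,0.25,0.15,0.1,0,0,0]

```text
clock: 20.95
ee_pos: [533.6, -232.4, 55.2]
eef_rot: [0.69, 0.723, -0.002, 0.0]
force: [0.7, 0.1, 0.7]
width: 85.5
```

Call:
carry_out:
  delta_rot:
    - [0,0,0]
    - [0,0,0]
    - [0,0,0]
    - [0,0,0]
    - [0,0,0]
    - [0,0,0]
    - [0,0,0]
  travel:
    - [0,0,8]
    - [0,0,25]
    - [0,0,55]
    - [0,0,90]
    - [0,0,125]
    - [0,0,145]
    - [0,0,155]
  gripper: [0,0,0,0,0,0,0]

```text
clock: 21.65
ee_pos: [534.7, -233.1, 213.7]
eef_rot: [0.69, 0.723, -0.002, 0.002]
force: [-0.2, 0.3, 0.6]
width: 85.4
```

Call:
carry_out:
  delta_rot:
    - [0,0,1]
    - [0,0,2]
    - [0,0,4]
    - [0,0,5]
    - [0,0,6]
    - [0,0,7]
    - [0,0,8]
    - [0,0,9]
    - [0,0,10]
    - [0,0,10]
  travel:
    - [3,20,0]
    - [10,60,0]
    - [18,105,0]
    - [26,150,0]
    - [34,195,0]
    - [42,240,0]
    - [50,285,0]
    - [57,325,0]
    - [61,350,0]
    - [63,364,0]
  gripper: [0,0,0,0,0,0,0,0,0,0]

```text
clock: 22.65
ee_pos: [597.1, 133.3, 212.8]
eef_rot: [0.624, 0.782, -0.002, 0.002]
force: [0.8, -0.4, -0.0]
width: 85.3
```

```bash
python3 - <<'E'
from h import *
d=snap('scene','s4.png'); cv2.imwrite('pics/s4c.png',cv2.resize(d['image'][30:420,100:480],None,fx=1.5,fy=1.5)[:,:,::-1]);print(state()['ee_pos'],state()['eef_rot'])
E
```

```text
[597.26752209 134.11719008 212.92263762] [ 0.62378575  0.78159144 -0.00167007  0.00183482]
```

View pics/s4c.png

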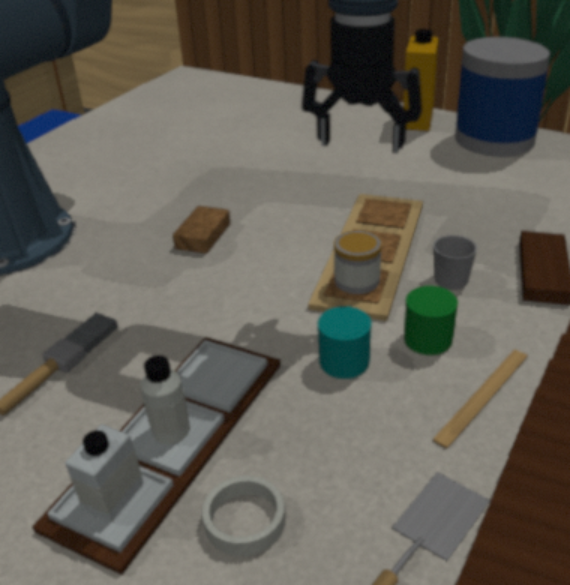

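Can and bottle stand upright in the right and middle trays, at crop pixels (108,480) and (167,410). The tin at (357,260) is unmoved, with the gripper open above it. Next I descend on it.

Call:
carry_out:
  delta_rot:
    - [0,0,0]
    - [0,0,0]
    - [0,0,0]
    - [0,0,0]
    - [0,0,0]
    - [0,0,0]
  travel:
    - [-1,-3,-10]
    - [-1,-3,-35]
    - [-1,-3,-60]
    - [-1,-3,-80]
    - [-1,-3,-90]
    - [-1,-3,-90]
  gripper: [0,0,0,0,0,0]

```text
clock: 23.3
ee_pos: [594.8, 129.6, 120.7]
eef_rot: [0.625, 0.781, -0.003, 0.0]
force: [0.1, 0.1, 0.9]
width: 85.4
```

Call:
carry_out:
  delta_rot:
    - [0,0,0]
    - [0,0,0]
    - [0,0,0]
    - [0,0,0]
    - [0,0,0]
    - [0,0,0]
    - [0,0,0]
    - [0,0,0]
  travel:
    - [1.5,1.5,-5]
    - [1.5,1.5,-20]
    - [1.5,1.5,-38]
    - [1.5,1.5,-56]
    - [1.5,1.5,-72]
    - [1.5,1.5,-84]
    - [1.5,1.5,-93]
    - [1.5,1.5,-93]
  gripper: [0,0,0,0,0,0,0,0]

```text
clock: 24.1
ee_pos: [595.4, 131.1, 26.2]
eef_rot: [0.624, 0.781, -0.004, -0.001]
force: [-0.4, 1.2, 0.1]
width: 85.6
```

Call:
carry_out:
  delta_rot:
    - [0,0,0]
    - [0,0,0]
    - [0,0,0]
    - [0,0,0]
    - [0,0,0]
    - [0,0,0]
    - [0,0,0]
    - [0,0,0]
  travel:
    - [0,0,0]
    - [0,0,0]
    - [0,0,0]
    - [0,0,0]
    - [0,0,0]
    - [0,0,0]
    - [0,0,0]
    - [0,0,0]
  gripper: [0.1,0.2,0.3,0.4,0.5,0.5,0.5,0.5]
  squeeze: 40

```text
clock: 24.9
ee_pos: [596.0, 131.1, 27.2]
eef_rot: [0.624, 0.781, -0.003, -0.0]
force: [-3.1, -0.9, 5.8]
width: 65.0
```

Call:
carry_out:
  delta_rot:
    - [0,0,0]
    - [0,0,0]
    - [0,0,0]
    - [0,0,0]
    - [0,0,0]
    - [0,0,0]
    - [0,0,0]
    - [0,0,0]
    - [0,0,0]
    - [0,0,0]
  travel:
    - [0,0,5]
    - [0,0,15]
    - [0,0,30]
    - [0,0,48]
    - [0,0,66]
    - [0,0,84]
    - [0,0,100]
    - [0,0,112]
    - [0,0,118]
    - [0,0,120]
  gripper: [0.5,0.5,0.5,0.5,0.5,0.5,0.5,0.5,0.5,0.5]

```text
clock: 25.9
ee_pos: [596.2, 131.1, 148.0]
eef_rot: [0.624, 0.781, -0.003, 0.0]
force: [0.1, 0.7, -3.2]
width: 65.4
```

Call:
carry_out:
  delta_rot:
    - [0,0,0]
    - [0,0,-1]
    - [0,0,-2]
    - [0,0,-4]
    - [0,0,-6]
    - [0,0,-8]
    - [0,0,-9]
    - [0,0,-10]
    - [0,0,-10]
    - [0,0,-10]
  travel:
    - [-2,-8,0]
    - [-7,-25,0]
    - [-14,-55,0]
    - [-23,-90,0]
    - [-32,-125,0]
    - [-41,-160,0]
    - [-50,-195,0]
    - [-58,-225,0]
    - [-64,-245,0]
    - [-67,-255,0]
  gripper: [0.5,0.5,0.5,0.5,0.5,0.5,0.5,0.5,0.5,0.5]

```text
clock: 26.9
ee_pos: [527.5, -126.5, 147.3]
eef_rot: [0.691, 0.722, -0.004, -0.0]
force: [1.2, -0.0, -2.6]
width: 65.3
```

Call:
carry_out:
  delta_rot:
    - [0,0,0]
    - [0,0,0]
    - [0,0,0]
  travel:
    - [0,0,0]
    - [0,0,0]
    - [0,0,0]
  gripper: [0.5,0.5,0.5]

```text
clock: 27.2
ee_pos: [527.5, -125.6, 147.1]
eef_rot: [0.691, 0.723, -0.004, -0.001]
force: [-0.7, -0.5, -3.9]
width: 65.4
```

Call:
carry_out:
  delta_rot:
    - [0,0,0]
    - [0,0,0]
    - [0,0,0]
    - [0,0,0]
    - [0,0,0]
    - [0,0,0]
    - [0,0,0]
    - [0,0,0]
    - [0,0,0]
    - [0,0,0]
  travel:
    - [0.5,-2,-5]
    - [0.5,-2,-20]
    - [0.5,-2,-40]
    - [0.5,-2,-60]
    - [0.5,-2,-78]
    - [0.5,-2,-93]
    - [0.5,-2,-104]
    - [0.5,-2,-111]
    - [0.5,-2,-115]
    - [0.5,-2,-117]
  gripper: [0.5,0.5,0.5,0.5,0.5,0.5,0.5,0.5,0.5,0.5]

```text
clock: 28.2
ee_pos: [528.2, -127.7, 30.0]
eef_rot: [0.691, 0.723, -0.004, -0.001]
force: [-0.8, 0.4, -4.0]
width: 65.2
```

Call:
carry_out:
  delta_rot:
    - [0,0,0]
    - [0,0,0]
    - [0,0,0]
    - [0,0,0]
    - [0,0,0]
  travel:
    - [0,0,-0.5]
    - [0,0,-1]
    - [0,0,-1.5]
    - [0,0,-2]
    - [0,0,-2]
  gripper: [0.5,0.5,0.5,0.5,0.5]

```text
clock: 28.7
ee_pos: [528.3, -127.7, 28.2]
eef_rot: [0.691, 0.723, -0.003, -0.0]
force: [0.2, 0.4, -3.2]
width: 65.5
```

Call:
carry_out:
  delta_rot:
    - [0,0,0]
    - [0,0,0]
    - [0,0,0]
    - [0,0,0]
    - [0,0,0]
  travel:
    - [0,0,-0.5]
    - [0,0,-1]
    - [0,0,-1.5]
    - [0,0,-1.5]
    - [0,0,-1.5]
  gripper: [0.5,0.5,0.5,0.5,0.5]

```text
clock: 29.2
ee_pos: [528.4, -127.8, 27.3]
eef_rot: [0.691, 0.723, -0.004, -0.0]
force: [-3.9, 1.1, 5.6]
width: 65.3
```

The tin is in contact, so I release it, rise and move clear before checking.

Call:
carry_out:
  delta_rot:
    - [0,0,0]
    - [0,0,0]
    - [0,0,0]
    - [0,0,0]
    - [0,0,0]
    - [0,0,0]
    - [0,0,0]
    - [0,0,0]
  travel:
    - [0,0,0]
    - [0,0,0]
    - [0,0,0]
    - [0,0,0]
    - [0,0,0]
    - [0,0,0]
    - [0,0,0]
    - [0,0,0]
  gripper: [0.2,0.15,0.1,0.05,0,0,0,0]

```text
clock: 30.0
ee_pos: [528.4, -127.8, 27.2]
eef_rot: [0.691, 0.723, -0.004, -0.0]
force: [0.1, 0.1, -0.4]
width: 85.5
```

Call:
carry_out:
  delta_rot:
    - [0,0,0]
    - [0,0,0]
    - [0,0,0]
    - [0,0,0]
    - [0,0,0]
    - [0,0,0]
    - [0,0,0]
    - [0,0,0]
    - [0,0,0]
  travel:
    - [0,0,5]
    - [0,0,15]
    - [0,0,35]
    - [0,0,65]
    - [0,0,100]
    - [0,0,140]
    - [0,0,170]
    - [0,0,190]
    - [0,0,200]
  gripper: [0,0,0,0,0,0,0,0,0]

```text
clock: 30.9
ee_pos: [529.4, -128.3, 230.7]
eef_rot: [0.691, 0.723, -0.003, 0.002]
force: [-0.1, 0.5, 0.2]
width: 85.3
```

Call:
carry_out:
  delta_rot:
    - [0,0,0]
    - [0,0,0]
    - [0,0,0]
    - [0,0,0]
    - [0,0,0]
    - [0,0,0]
    - [0,0,0]
    - [0,0,0]
    - [0,0,0]
    - [0,0,0]
  travel:
    - [-5,20,0]
    - [-15,60,0]
    - [-30,100,0]
    - [-45,140,0]
    - [-60,180,0]
    - [-75,220,0]
    - [-90,260,0]
    - [-100,290,0]
    - [-105,300,0]
    - [-105,300,0]
  gripper: [0,0,0,0,0,0,0,0,0,0]

```text
clock: 31.9
ee_pos: [423.6, 172.6, 230.4]
eef_rot: [0.69, 0.724, -0.003, 0.002]
force: [1.1, 0.6, 0.3]
width: 85.3
```

```bash
python3 - <<'E'
from h import *
d=snap('top','t5.png'); s=snap('scene','s5.png')
im=d['image']; a=cv2.resize(im[245:335,360:550],None,fx=4,fy=4,interpolation=cv2.INTER_CUBIC)
b=cv2.resize(s['image'][130:410,110:430],None,fx=1.3,fy=1.3)
w=np.zeros((a.shape[0]+364,760,3),np.uint8); w[:360]=a; w[360:360+b.shape[0],:b.shape[1]]=b
w=w[:600] if w.shape[0]<=600 else w
cv2.imwrite('pics/fin.png',cv2.resize(w,None,fx=.8,fy=.8)[:,:,::-1])
T={'can':(538.4,-336.8,108),'bottle':(533.1,-232.4,120),'tin':(528,-127.8,82)}
for k,p in T.items(): print(k,'exp top',proj(d,[p])[0],'scene',proj(s,[p])[0])
hsv=cv2.cvtColor(im,cv2.COLOR_RGB2HSV)
m=np.zeros((480,640),np.uint8); m[262:316,376:534]=(hsv[262:316,376:534,2]<60)*255
for c in cv2.findContours(m,0,1)[0]:
    if cv2.contourArea(c)>25: r=cv2.minAreaRect(c); print('dark',r[0],r[1],ray(d,[r[0]],108)[0],ray(d,[r[0]],120)[0])
m[:]=0; m[264:314,378:430]=cv2.inRange(hsv,(12,110,60),(27,255,255))[264:314,378:430]
c=max(cv2.findContours(m,0,1)[0],key=cv2.contourArea); (u,v),r=cv2.minEnclosingCircle(c); print('brass',u,v,r,ray(d,[(u,v)],82)[0]); print(state()['ee_pos'],state()['clock'])
E
```

```text
can exp top [523.66862475 280.96094527] scene [160.46601676 322.84490981]
bottle exp top [468.32583004 282.67678567] scene [201.44116722 272.40649143]
tin exp top [407.24891029 287.49288547] scene [239.86656926 252.3243222 ]
dark (520.5, 281.0) (10.0, 11.0) [ 538.29081813 -330.99753693  108.        ] [ 536.75412757 -326.66497262  120.        ]
dark (465.5, 282.0) (12.0, 13.0) [ 535.79539959 -230.42895223  108.        ] [ 534.29008166 -227.36074499  120.        ]
brass 406.5 286.5 13.729630470275879 [ 529.85134023 -126.43837678   82.        ]
[424.68015098 171.00139206 230.59640219] 32.0
```

View pics/fin.png

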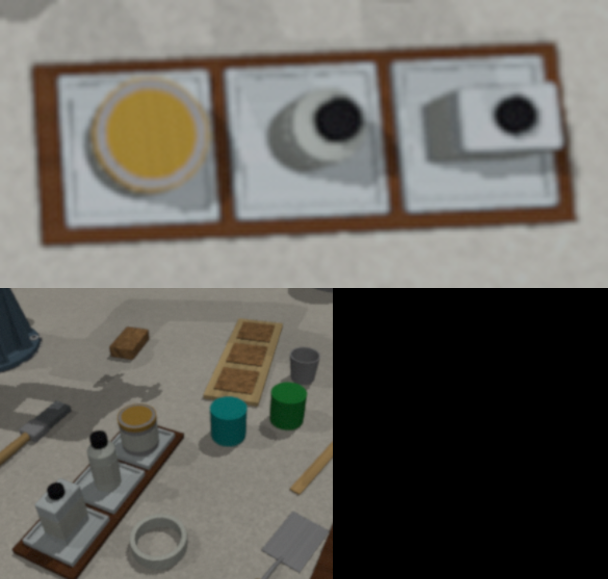

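The picture shows the tin left, the bottle in the middle and the can right, all upright inside their trays, with the cup in place at (304,365). The cap blobs suggest the can and bottle sit a few mm off toward +y. Part of that is the visible cap side, so I triangulate the mid-cap heights from both views.

```bash
python3 - <<'E'
from h import *
d=load('t5'); s=load('s5')
print('top',ray(d,[(520.5,281)],101)[0],ray(d,[(465.5,282)],111)[0])
hsv=cv2.cvtColor(s['image'],cv2.COLOR_RGB2HSV); m=np.zeros((480,640),np.uint8); m[235:345,140:220]=(hsv[235:345,140:220,2]<50)*255
for c in cv2.findContours(m,0,1)[0]:
    if cv2.contourArea(c)>40: r=cv2.boundingRect(c); p=[(r[0]+(r[2]-1)/2,r[1]+(r[3]-1)/2)]; print('scene',r,ray(s,p,101)[0],ray(s,p,111)[0])
E
```

```text
top [ 539.18722095 -333.52486611  101.        ] [ 535.41907011 -229.66190042  111.        ]
scene (156, 318, 16, 16) [ 540.14890666 -334.56332553  101.        ] [ 548.29976471 -340.30045895  111.        ]
scene (197, 268, 16, 17) [ 526.75953389 -221.70159561  101.        ] [ 535.17494318 -229.66868494  111.        ]
scene (147, 243, 31, 22) [ 423.81679292 -210.09978334  101.        ] [ 434.26617576 -218.29610475  111.        ]
```

Both views put all three within about 3 mm of their tray centres, so I hand in.

```bash
python3 -c "
from cell import *
print(finish_job())"
```

```text
the job is handed in; nothing more can be done
None
```

The three containers are in the trays in reverse order: the can in the right tray, the bottle in the middle one and the tin in the left one. Each was set down until the force showed contact and then released. The job was handed in at about 32 s on the robot's clock, with the gripper open and clear of everything.

The last pictures show all three upright inside their trays and the cup still standing beyond the board. The can and bottle, measured in both views, and the tin, measured in the top view only, are all within about 3 mm of their tray centres.

One check disagreed. A first estimate, casting rays through the cap blobs at cap-top height, put the can and bottle 5–6 mm off. I took that as an error from the visible cap sides, because measuring at mid-cap height brought both views to agree to about 1 mm.

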